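# Snap the sample tube into the empty bench clip

## Task

Take the capped sample tube out of its V-block cradle and lay it lengthwise and centred in the open mouth of the empty bench clip, on top of the sprung jaw, and let go of it there. Then push it down past the sprung jaw until it sits fully home on the clip's seats with the jaw sprung shut over it. Leave the other clip and the tube in it alone.

Things in the scene. Friction and masses are not known exactly. Their poses are not given: they have to be found in the camera images.
- tube: The tube to load: plain white cylinder with a black cap at each end, 160 mm long, 24 mm thick, about 0.09 kg, lying level in the cradle at the start. Origin at its centre; its own y axis runs along its length (either way round is the same; it may roll about y).
- cradle: Low grey plastic rest where the tube starts, fixed to the worktop: base 60 x 130 x 6 mm with two V-blocks 48 mm either side of the middle, 82 mm free gap between them. Origin at the centre of its underside, y along the tube. The tube's axis lies 45 mm above the worktop in it, parallel to y.
- clip_empty: The empty bench clip, fixed to the worktop: grey base 84 x 136 x 10 mm, two aluminium forks (each 16 mm wide, centred 40 mm either side of the middle along y; 64 mm free gap between them, where nothing is higher than 20 mm) and a sprung grey jaw on the -x side, its two fingers just outside the forks. Origin at the centre of the base's underside; y is the direction a tube lies in.
- clip_empty_seat (a point): Where the centre of a fully seated tube lies: 46 mm above the worktop, midway between the forks; axes as the clip. The forks' seats are flat, 34 mm high; their wall is on the +x side, inner face 12 mm from this point, upright to 72 mm, then flaring out to 83 mm. A tube merely laid in the mouth stays by itself on wall and jaw, its axis about 69 mm above the worktop.
- clip_empty_nose (a point): Point midway between the two rounded jaw noses (radius 4 mm, 56 mm either side of the middle): with the jaw shut 11.5 mm to the -x side of the seat point and 11.6 mm above it. Lips slope up and outward from the noses at 45 degrees for about 15 mm, so a tube laid up to about 8 mm to the -x side rolls in against the wall.
- clip_empty_jaw (a joint): Angle of the empty clip's sprung jaw: 0 shut, grows as the noses swing outward (to -x), at most 0.4. Passing the tube takes about 0.1 rad and a downward push of about 8 to 12 N at the tube's middle; once the tube is some 13 mm down the jaw closes over it and drives it home, back to below 0.03 rad.
- clip_loaded: A second clip of the same kind, which already holds a tube; leave it alone. Frame as for clip_empty.
- loaded_tube: The tube already seated in the other clip, the same kind of tube as the one to load; leave it alone. Origin at its centre, y along its length.
Not all that is in view belongs to the job. What is shaped like the clip_empty but pink is not meant. What is shaped like the tube but blue is not meant.

How it is judged:
By the outcome, as a careful person would: the job done as asked, in the order asked, and still so for the second after the job is handed in, with the robot touching nothing.
It also fails if it takes over 42 s, if anything falls off the work surface, if the arm or the gripper's body presses on something with over 40 N, if the wrist force passes 120 N, or if a joint passes its speed limit or range.

## Robot

A 7-joint arm with a two-finger parallel gripper is mounted at the origin on a cart in front of the work surface, level with it; the furniture and walls round the work are solid. World frame = base frame: x ahead of the robot, y to its left, z up, the work surface at z = 0. Lengths are in m, angles in degrees, forces in N, time in s.
With the tool pointing down it reaches from about 0.35 to 0.9 m from the base axis. Payload 19.9 kg.
Tool frame: the origin (TCP) lies on the centre line of the jaws, within the pads' length; the fingertips stand 11 mm ahead of it and the grasp point (between the pads) lies 8 mm behind it; z points along the fingers, y is the line along which they close (so a half turn about z gives the same grasp; the last joint's range is limited). The gripper opens to 94 mm and grips with 3 to 60 N. Pads are 16 mm wide; open, the fingers measure 119 mm over their backs; the gripper's body (75 mm by 177 mm) begins 78 mm behind the grasp point.
Start: joints at [72.164, 23.915, -0.59, 92.452, 0.269, 63.638, -3.037], TCP at [0.167, -0.602, 0.182] pointing down, gripper open.
Joint ranges: [-161.28, 161.28], [-22.2, 115.67], [-73.04, 71.86], [3.21, 147.25], [-68.34, 248.33], [10.77, 114.83], [-161.83, 161.83]. Speed limits (degrees/s): [108.29, 108.29, 136.94, 136.94, 172.46, 172.46, 172.46].

## Interface

Orientations are given as a 3x3 rotation matrix whose columns are the frame's x, y, z axes.
In Python, from bench import ctrl, cams gives the robot as it stands.
- The arm moves only by the tool play_rows, never from a script. Its argument "moves" is a list of rows, each an object of numbers: "ax", "ay", "az": the turn, a rotation vector about the tool's x, y, z in rad; "tx", "ty", "tz": the shift along the tool's x, y, z in m; "grip": the closure, from -1 (fully open) to 1 (shut), so that 0 is half open. In form: [{"ax": .., "ay": .., "az": .., "tx": .., "ty": .., "tz": .., "grip": ..}, ...]. A call has 1 to 8 rows; each row shifts and turns the commanded pose from where the row before left it, along the tool's axes as they then stand; what a row does not reach is not made up. A row lasts 1/10 s, in which the tool goes at most 50 mm and 8.59 degrees, less where a joint would pass 70% of its speed; a pose out of reach is approached as far as the arm can. A call with a gripper value outside its range is refused whole. The fingers move at their own pace and stop on an object; the grip force is fixed at half the most. Time passes only in rows, so rows that do not move let the fingers close. It gives the time, the measured TCP pose, the force, the opening and the grip force at its end, in the units of the state.
- ctrl.state(): the state, without advancing time (a new reading comes with each control period).
- cams.get_image(name): name is "side" or "top"; returns a dict with "image" (420x560x3 uint8, red, green, blue), "fx", "fy", "cx", "cy" (pixels), "camera_from_world" (4x4, takes a point from world to camera coordinates). Camera axes: x right, y up, looking along -z (the intrinsics and any distortion apply to the point x, -y, -z); pixel columns grow to the right and rows downward; lengths in m; the calibration is good to about 2 mm. A picture is of the moment at which its call begins. There is no depth.
- ctrl.finish_job(): hands the job in; it is judged then, once.
The state is a dict: "t": time; "joint_positions": joint angles; "joint_velocities": joint speeds; "effort": joint torques, N m; "eef_pos": TCP position; "ee_rot": TCP orientation; "wrist_force": force on the tool from outside, world axes, zero at the start; "wrist_torque": the same for the moment, N m; "opening": finger opening in m; "grip_force": force on a finger pad.
Only numpy, scipy, OpenCV 4.12 (cv2) and the standard library are available. Lean on these libraries where they do the work, as an engineer would, in place of code of your own. Each camera call takes 0.05 s, during which the arm holds its last target. There are 200 camera calls.

## Working session

There is one attempt and no reset: what is moved stays moved. The work goes in short steps, Python scripts to look and compute and a tool call to move; the robot and the scene stay as the last step left them, time stands still between calls to the robot, and variables do not carry over. Pictures are saved under pics/ and viewed, at most 10 in all, crops included, and the job is handed in when it is done.

Besides the shell and the picture viewer there is one more tool, called after "Request:" as name(argument=value, ...), one argument or row to a line, values as JSON. play_rows: Moves the arm, as the interface text tells. Its arguments: {"type":"object","properties":{"moves":{"type":"array"}},"required":["moves"]}

```bash
mkdir -p pics; cat > h.py <<'E'
import numpy as np, cv2
from bench import ctrl, cams
def snap(n,f):
    d=cams.get_image(n); cv2.imwrite(f'pics/{f}.png',d['image'][:,:,::-1]); return d
def ray(d,u,v,z):
    T=np.array(d['camera_from_world']); R=T[:3,:3]; o=-R.T@T[:3,3]
    w=R.T@np.array([(u-d['cx'])/d['fx'],-(v-d['cy'])/d['fy'],-1])
    return o+w*(z-o[2])/w[2]
def proj(d,p):
    T=np.array(d['camera_from_world']); c=T[:3,:3]@np.array(p)+T[:3,3]
    return d['cx']+d['fx']*c[0]/-c[2], d['cy']-d['fy']*c[1]/-c[2]
E
python3 - <<'E'
from h import *
np.set_printoptions(precision=3,suppress=True)
for n in('top','side'):
    d=snap(n,n+'0'); print({k:v for k,v in d.items() if k!='image'})
s=ctrl.state();print(s)
a=[cv2.imread(f'pics/{n}0.png') for n in('top','side')]
E
```

```text
{'fx': 471.89429473290323, 'fy': 471.89429473290323, 'cx': 283.15062470515943, 'cy': 201.86614457880012, 'camera_from_world': array([[ 0.023, -1.   ,  0.006,  0.045],
       [ 0.994,  0.023,  0.107, -0.437],
       [-0.107,  0.004,  0.994, -1.319],
       [ 0.   ,  0.   ,  0.   ,  1.   ]])}
{'fx': 485.61039318154326, 'fy': 485.61039318154326, 'cx': 275.6011293720453, 'cy': 210.9431206748165, 'camera_from_world': array([[-0.999,  0.032,  0.011,  0.437],
       [-0.011, -0.619,  0.785, -0.033],
       [ 0.032,  0.785,  0.619, -1.533],
       [ 0.   ,  0.   ,  0.   ,  1.   ]])}
{'t': 0.1, 'joint_positions': array([72.164, 23.944, -0.591, 92.482,  0.268, 63.638, -3.036]), 'joint_velocities': array([-0.055, -0.097,  0.069, -0.143,  0.141,  0.04 , -0.113]), 'effort': array([  0.001, -85.258,   0.641, -42.67 ,  -0.049,   0.016,   0.   ]), 'eef_pos': array([ 0.166, -0.602,  0.181]), 'ee_rot': array([[ 0.964,  0.267, -0.   ],
       [ 0.267, -0.964,  0.001],
       [-0.   , -0.001, -1.   ]]), 'wrist_force': array([ 0.072,  0.061, -0.039]), 'wrist_torque': array([ 0.007, -0.06 , -0.002]), 'grip_force': 0.0, 'opening': 0.09412485159922653}
```

View pics/top0.png

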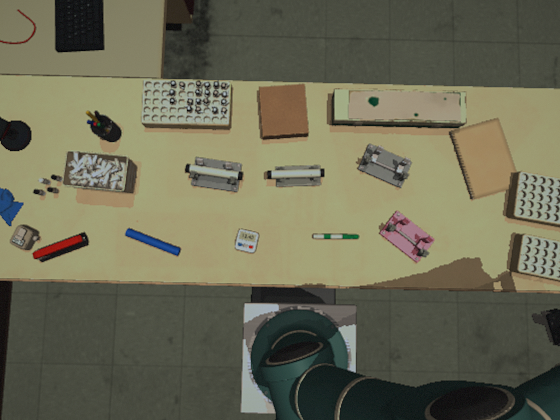

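View pics/side0.png

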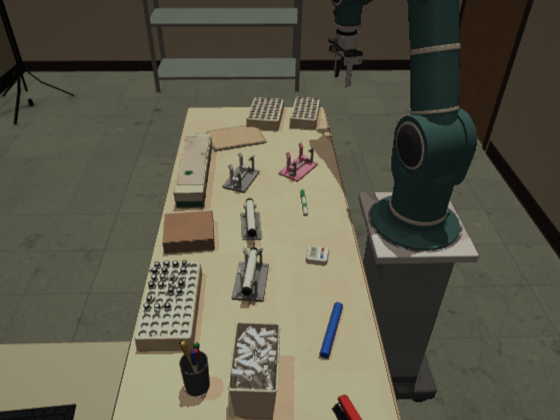

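In the top picture, the white tubes are at (214,172), on a wide base with forks (the loaded clip), and at (295,174), on a narrow base (the cradle). The blue cylinder at (153,241) is a decoy. The grey empty clip is at (384,165), and the pink one at (407,236) is a decoy. I'll confirm this with an enlarged crop.

```bash
python3 - <<'E'
import cv2,numpy as np
a=cv2.imread('pics/top0.png'); b=cv2.imread('pics/side0.png')
r=lambda c,s:cv2.resize(c,s,interpolation=cv2.INTER_CUBIC)
t1=r(a[145:205,260:335],(400,320)); t2=r(a[135:195,347:422],(400,320))
s1=r(b[190:245,225:285],(300,275)); s2=r(b[240:305,225:280],(233,275)); s3=r(b[145:200,215:268],(265,275))
top=np.hstack([t1,t2]); bot=np.hstack([s1,s2,s3]); bot=np.pad(bot,((0,0),(0,800-bot.shape[1]),(0,0)))
cv2.imwrite('pics/crop0.png',np.vstack([top,bot]))
E
```

```text
(no output)
```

View pics/crop0.png

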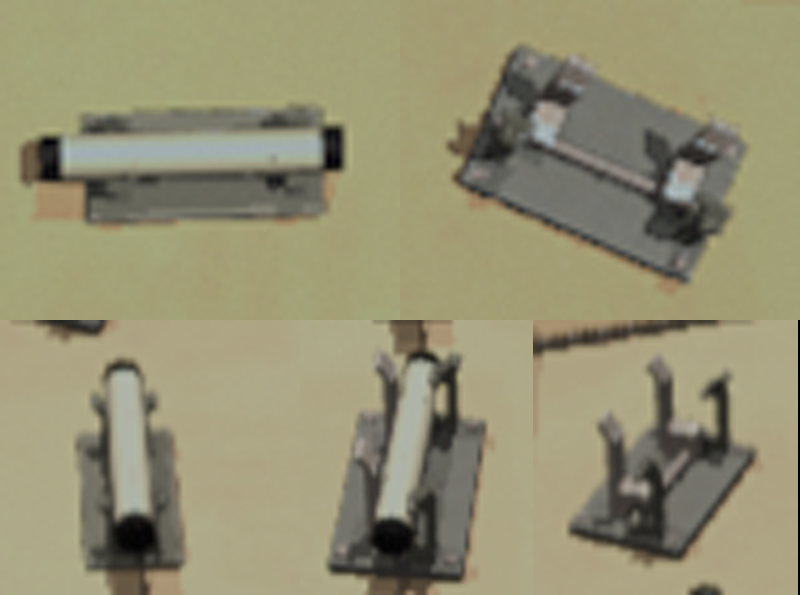

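The crop confirms it. The top-left tube lies on the narrow two-V-block cradle, so it is the tube to load. The fork-and-jaw grey clip is empty, and its wall is on the far (+x world) side. The tube in the wide base is already seated. Next I'll fit the poses.

```bash
cat > fit.py <<'E'
from h import *
from scipy.optimize import least_squares
np.set_printoptions(precision=4,suppress=True)
T=cams.get_image('top'); S=cams.get_image('side')
ct1=lambda x,y:(260+x/5.333,145+y/5.333); ct2=lambda x,y:(347+(x-400)/5.333,135+y/5.333)
cs1=lambda x,y:(225+x/5,190+(y-320)/5); cs3=lambda x,y:(215+(x-533)/5,145+(y-320)/5)
def fit(obs,x0):
    def w(p,m): c,s=np.cos(p[2]),np.sin(p[2]); return [p[0]+c*m[0]-s*m[1],p[1]+s*m[0]+c*m[1],m[2]]
    f=lambda p:np.concatenate([np.array(proj(d,w(p,m)))-q for d,m,q in obs])
    r=least_squares(f,x0,x_scale=[.1,.1,.1]); return r.x,r.fun.reshape(-1,2)
h=.01
clip=[(T,(.042,.068,h),ct2(517,46)),(T,(.042,-.068,h),ct2(748,148)),(T,(-.042,-.068,h),ct2(688,277)),(T,(-.042,.068,h),ct2(459,177)),
(S,(.042,.068,h),cs3(570,528)),(S,(-.042,.068,h),cs3(686,550)),(S,(-.042,-.068,h),cs3(755,452)),
(T,(.0,.04,.034),ct2(546,122)),(T,(.0,-.04,.034),ct2(684,180))]
p,r=fit(clip,[.5,-.2,-.4]); print('clip',p,np.degrees(p[2]));print(r.T)
tube=[(T,(0,.08,.045),ct1(38,157)),(T,(0,-.08,.045),ct1(344,148)),(S,(0,.08,.045),cs1(133,533)),(S,(0,-.08,.045),cs1(122,368))]
q,r=fit(tube,[.45,0,0]); print('tube',q,np.degrees(q[2]));print(r.T)
E
python3 fit.py
```

```text
clip [ 0.5504 -0.238  -0.3895] -22.316213101139176
[[ 0.004  -0.1036  0.2839 -0.2096 -0.7725 -1.3409 -0.0113 -0.4349 -0.3729]
 [-0.413  -1.0688  0.9916  1.0624 -0.7838  0.0737 -1.1393  0.4911  0.7323]]
tube [0.5143 0.0199 0.0522] 2.990925811261017
[[ 0.8315  0.2064  0.0313 -0.0746]
 [-0.0098  0.0911  0.9259  0.8406]]
```

Request:
play_rows(
  moves=[
    {"az":-0.085,"tx":0.047,"ty":-0.007,"tz":-0.012,"grip":-1},
    {"az":-0.085,"tx":0.047,"ty":-0.007,"tz":-0.012,"grip":-1},
    {"az":-0.085,"tx":0.047,"ty":-0.007,"tz":-0.012,"grip":-1},
    {"az":-0.085,"tx":0.047,"ty":-0.007,"tz":-0.012,"grip":-1},
    {"az":-0.085,"tx":0.047,"ty":-0.007,"tz":-0.012,"grip":-1},
    {"az":-0.085,"tx":0.047,"ty":-0.007,"tz":-0.012,"grip":-1},
    {"az":-0.085,"tx":0.047,"ty":-0.007,"grip":-1},
    {"az":-0.085,"tx":0.047,"ty":-0.007,"grip":-1},
  ],
)

```text
schema error: expected keys ax, ay, az, tx, ty, tz, grip
```

Request:
play_rows(
  moves=[
    {"ax":0,"ay":0,"az":-0.085,"tx":0.047,"ty":-0.007,"tz":-0.012,"grip":-1},
    {"ax":0,"ay":0,"az":-0.085,"tx":0.047,"ty":-0.007,"tz":-0.012,"grip":-1},
    {"ax":0,"ay":0,"az":-0.085,"tx":0.047,"ty":-0.007,"tz":-0.012,"grip":-1},
    {"ax":0,"ay":0,"az":-0.085,"tx":0.047,"ty":-0.007,"tz":-0.012,"grip":-1},
    {"ax":0,"ay":0,"az":-0.085,"tx":0.047,"ty":-0.007,"tz":-0.012,"grip":-1},
    {"ax":0,"ay":0,"az":-0.085,"tx":0.047,"ty":-0.007,"tz":-0.012,"grip":-1},
    {"ax":0,"ay":0,"az":-0.085,"tx":0.047,"ty":-0.007,"tz":0,"grip":-1},
    {"ax":0,"ay":0,"az":-0.085,"tx":0.047,"ty":-0.007,"tz":0,"grip":-1},
  ],
)

```text
t: 1.0
eef_pos: [0.4493, -0.3562, 0.2541]
ee_rot: [[0.579, 0.815, 0.0], [0.815, -0.579, -0.0], [-0.0, 0.0, -1.0]]
wrist_force: [0.2, -0.5, 0.3]
opening: 0.0937
grip_force: 0.0
```

Request:
play_rows(
  moves=[
    {"ax":0,"ay":0,"az":-0.084,"tx":0.048,"ty":-0.005,"tz":0.005,"grip":-1},
    {"ax":0,"ay":0,"az":-0.084,"tx":0.048,"ty":-0.005,"tz":0.005,"grip":-1},
    {"ax":0,"ay":0,"az":-0.084,"tx":0.048,"ty":-0.005,"tz":0.005,"grip":-1},
    {"ax":0,"ay":0,"az":-0.084,"tx":0.048,"ty":-0.005,"tz":0.005,"grip":-1},
    {"ax":0,"ay":0,"az":-0.084,"tx":0.048,"ty":-0.005,"tz":0.01,"grip":-1},
    {"ax":0,"ay":0,"az":-0.084,"tx":0.048,"ty":-0.005,"tz":0.01,"grip":-1},
    {"ax":0,"ay":0,"az":-0.084,"tx":0.048,"ty":-0.005,"tz":0.02,"grip":-1},
    {"ax":0,"ay":0,"az":-0.084,"tx":0.048,"ty":-0.005,"tz":0.02,"grip":-1},
  ],
)

```text
t: 1.8
eef_pos: [0.5322, 0.0095, 0.1752]
ee_rot: [[-0.054, 0.999, 0.001], [0.999, 0.054, 0.0], [0.0, 0.001, -1.0]]
wrist_force: [1.4, -0.4, 0.4]
opening: 0.094
grip_force: 0.0
```

```bash
cat > go.py <<'E'
from h import *
import sys
x,y,z,yaw=map(float,sys.argv[1:5]) # target TCP and yaw of tool x (deg)
s=ctrl.state(); R=np.array(s['ee_rot']); print(s['t'],s['eef_pos'],R[:,2])
print('shift',R.T@(np.array([x,y,z])-s['eef_pos']),'az',-np.radians(yaw-np.degrees(np.arctan2(R[1,0],R[0,0]))))
E
python3 go.py .5143 .0199 .037 93
```

```text
1.8 [0.53216734 0.00952814 0.17521413] [ 6.75597816e-04  1.32036010e-04 -9.99999763e-01]
shift [ 0.01131575 -0.01737062  0.1382034 ] az 0.002089964562985638
```

Request:
play_rows(
  moves=[
    {"ax":0,"ay":0,"az":0,"tx":0.011,"ty":-0.017,"tz":0.01,"grip":-1},
    {"ax":0,"ay":0,"az":0,"tx":0,"ty":0,"tz":0.03,"grip":-1},
    {"ax":0,"ay":0,"az":0,"tx":0,"ty":0,"tz":0.03,"grip":-1},
    {"ax":0,"ay":0,"az":0,"tx":0,"ty":0,"tz":0,"grip":-1},
  ],
)

```text
t: 2.2
eef_pos: [0.5125, 0.0176, 0.1029]
ee_rot: [[-0.051, 0.999, -0.005], [0.999, 0.051, 0.0], [0.001, -0.005, -1.0]]
wrist_force: [0.1, -0.5, 0.6]
opening: 0.0939
grip_force: 0.0
```

```bash
python3 - <<'E'
from h import *
d=snap('side','s1');t=snap('top','t1')
a=d['image'][150:270,190:310,::-1];b=t['image'][110:230,225:345,::-1]
r=lambda c:cv2.resize(c,(400,400),interpolation=cv2.INTER_CUBIC)
cv2.imwrite('pics/c1.png',np.hstack([r(a),r(b)]))
E
python3 go.py .5143 .0199 .037 93
```

```text
2.3 [0.51469872 0.01788273 0.1061898 ] [-6.60718045e-04  3.98429991e-04 -9.99999702e-01]
shift [ 0.00200512 -0.00025107  0.06919085] az -0.0013352842142364144
```

View pics/c1.png

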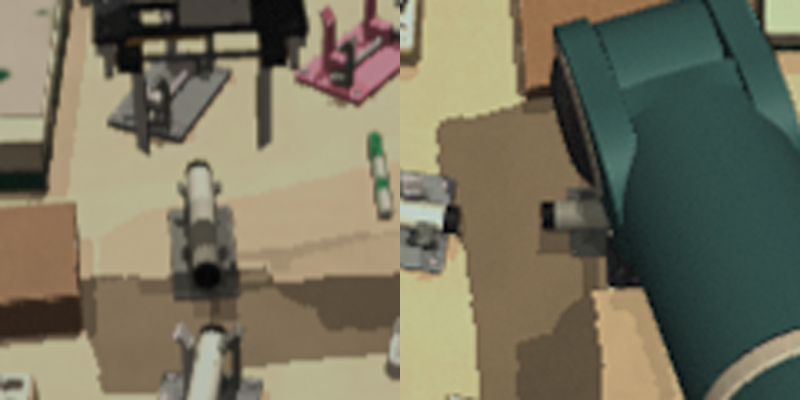

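The crop shows the open fingertips at about (143,150) and (265,147). Their midpoint at column 204 lines up with the tube axis at column 204, so I'll descend and grip.

Request:
play_rows(
  moves=[
    {"ax":0,"ay":0,"az":0,"tx":0.002,"ty":0,"tz":0.025,"grip":-1},
    {"ax":0,"ay":0,"az":0,"tx":0,"ty":0,"tz":0.025,"grip":-1},
    {"ax":0,"ay":0,"az":0,"tx":0,"ty":0,"tz":0.019,"grip":-1},
    {"ax":0,"ay":0,"az":0,"tx":0,"ty":0,"tz":0,"grip":-0.2},
    {"ax":0,"ay":0,"az":0,"tx":0,"ty":0,"tz":0,"grip":0.3},
    {"ax":0,"ay":0,"az":0,"tx":0,"ty":0,"tz":0,"grip":1},
    {"ax":0,"ay":0,"az":0,"tx":0,"ty":0,"tz":0,"grip":1},
    {"ax":0,"ay":0,"az":0,"tx":0,"ty":0,"tz":0,"grip":1},
  ],
)

```text
t: 3.1
eef_pos: [0.515, 0.0197, 0.0374]
ee_rot: [[-0.051, 0.999, 0.001], [0.999, 0.051, -0.0], [-0.0, 0.001, -1.0]]
wrist_force: [0.2, 0.0, 0.5]
opening: 0.0572
grip_force: 0.0
```

Request:
play_rows(
  moves=[
    {"ax":0,"ay":0,"az":0,"tx":0,"ty":0,"tz":0,"grip":1},
    {"ax":0,"ay":0,"az":0,"tx":0,"ty":0,"tz":0,"grip":1},
    {"ax":0,"ay":0,"az":0,"tx":0,"ty":0,"tz":0,"grip":1},
    {"ax":0,"ay":0,"az":0,"tx":0,"ty":0,"tz":0,"grip":1},
    {"ax":0,"ay":0,"az":0,"tx":0,"ty":0,"tz":0,"grip":1},
    {"ax":0,"ay":0,"az":0,"tx":0,"ty":0,"tz":0,"grip":1},
  ],
)

```text
t: 3.7
eef_pos: [0.5145, 0.0198, 0.0366]
ee_rot: [[-0.051, 0.999, -0.0], [0.999, 0.051, 0.0], [0.0, -0.0, -1.0]]
wrist_force: [-0.6, -0.3, 0.0]
opening: 0.0096
grip_force: 0.0
```

The opening is down to 9.6 mm with no grip force, so the grasp has missed. I'll look.

```bash
python3 - <<'E'
from h import *
d=snap('side','s2');t=snap('top','t2')
a=d['image'][150:270,190:310,::-1];b=t['image'][110:230,225:345,::-1]
r=lambda c:cv2.resize(c,(400,400),interpolation=cv2.INTER_CUBIC)
cv2.imwrite('pics/c2.png',np.hstack([r(a),r(b)]))
s=ctrl.state();print(s['opening'],s['grip_force'],s['eef_pos'])
for z in(.026,.037,.045,.057):print(z,proj(d,[.5145,.02,z]))
E
```

```text
0.0018197326963361464 0.0 [0.51452597 0.0197582  0.03663674]
0.026 (np.float64(250.49755171641237), np.float64(221.13862680907584))
0.037 (np.float64(250.4211429175516), np.float64(218.347613769913))
0.045 (np.float64(250.36512919864674), np.float64(216.30157951513772))
0.057 (np.float64(250.2803988953286), np.float64(213.20660374142008))
```

View pics/c2.png

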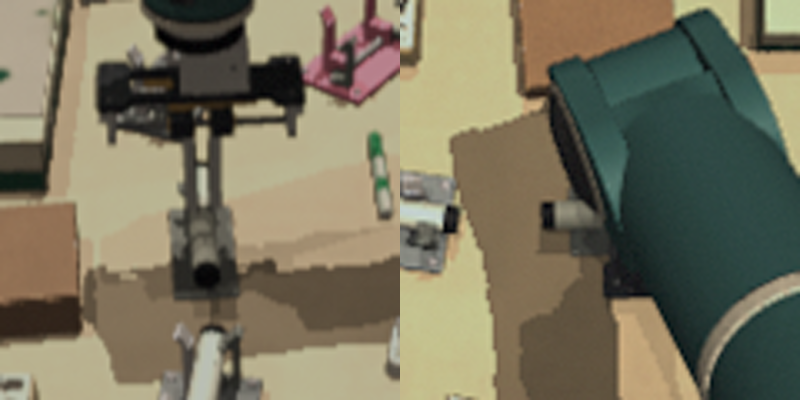

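```bash
python3 - <<'E'
from h import *
d=cams.get_image('side')
def mk(f,tcp,yaw,w,box,op):
    a=cv2.imread(f'pics/{f}.png'); x0,y0,n=box; k=400/n
    c=cv2.resize(a[y0:y0+n,x0:x0+n],(400,400),interpolation=cv2.INTER_CUBIC)
    yv=np.array([np.sin(np.radians(yaw)),-np.cos(np.radians(yaw)),0])
    for s in(-1,1):
        for h,col in((-.011,(0,0,255)),(.008,(255,0,0))):
            u,v=proj(d,np.array(tcp)+yv*s*op/2+[0,0,h]); print(f,h,u,v)
            cv2.circle(c,(int((u-x0+.5)*k),int((v-y0+.5)*k)),3,col,-1)
    return c
A=mk('s1',(.5147,.0179,.1062),93,0,(200,150,80),.094)
B=mk('s2',(.5145,.0198,.0366),93,0,(210,165,80),.0096)
cv2.imwrite('pics/c3.png',np.hstack([A,B]))
s=ctrl.state();print(s['opening'],s['eef_pos'],s['joint_positions'])
E
```

```text
s1 -0.011 265.71953068557735 202.04434591408992
s1 0.008 265.7083573268457 196.92355800776403
s1 -0.011 234.09353089556186 203.38747390343872
s1 0.008 233.8219070569716 198.25316941659773
s2 -0.011 252.07007491138802 221.127066299934
s2 0.008 251.95026913650932 216.29240333244778
s2 -0.011 248.93092950597998 221.2691071246136
s2 0.008 248.7860040926337 216.43328047359773
0.0005914676186827079 [0.5145117  0.01978854 0.03663368] [ 19.02705619  27.03455135 -30.03684873 113.91725176  19.15300777
  43.88177603 -19.35207788]
```

View pics/c3.png

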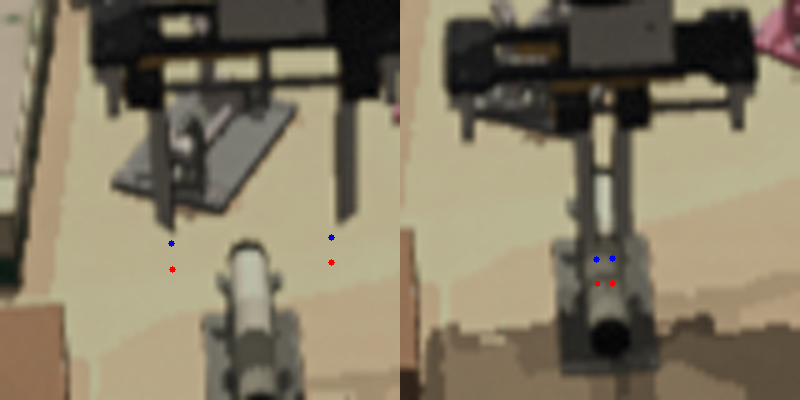

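The projected tips (red) fall about 8 px (roughly 32 mm) below the real ones in both pictures. The fingers therefore closed just above the tube, and the real tips stand about 32 mm higher than the reading says. I'll open, go down carefully while watching the force, and grip again.

Request:
play_rows(
  moves=[
    {"ax":0,"ay":0,"az":0,"tx":0,"ty":0,"tz":0,"grip":-1},
    {"ax":0,"ay":0,"az":0,"tx":0,"ty":0,"tz":0,"grip":-1},
    {"ax":0,"ay":0,"az":0,"tx":0,"ty":0,"tz":0,"grip":-1},
    {"ax":0,"ay":0,"az":0,"tx":0,"ty":0,"tz":0,"grip":-1},
    {"ax":0,"ay":0,"az":0,"tx":0,"ty":0,"tz":0,"grip":-1},
    {"ax":0,"ay":0,"az":0,"tx":0,"ty":0,"tz":0,"grip":-1},
    {"ax":0,"ay":0,"az":0,"tx":0,"ty":0,"tz":0,"grip":-1},
    {"ax":0,"ay":0,"az":0,"tx":0,"ty":0,"tz":0.01,"grip":-1},
  ],
)

```text
t: 4.65
eef_pos: [0.5153, 0.0198, 0.0272]
ee_rot: [[-0.051, 0.999, 0.002], [0.999, 0.051, -0.0], [-0.0, 0.002, -1.0]]
wrist_force: [0.6, -0.3, 0.3]
opening: 0.0615
grip_force: 0.0
```

```bash
python3 - <<'E'
from h import *
d=snap('side','s3')
p0=(.166,-.602,.1815); yv=np.array([.267,-.964,0])
for h in(-.011,.021):
  for s in(-1,1): print(h,proj(d,np.array(p0)+yv*s*.053+[0,0,h]))
a=cv2.imread('pics/side0.png')[20:120,300:400]; b=cv2.imread('pics/s3.png')[165:245,210:290]
r=lambda c:cv2.resize(c,(400,400),interpolation=cv2.INTER_CUBIC)
cv2.imwrite('pics/c4.png',np.hstack([r(a),r(b)]))
s=ctrl.state();print(s['t'],s['opening'],s['eef_pos'],s['wrist_force'])
for dx in(-.053,.053): print(proj(d,np.array(s['eef_pos'])+[dx,0,-.011]))
E
```

```text
-0.011 (np.float64(346.0055469654696), np.float64(95.80590671336276))
-0.011 (np.float64(335.19583445967953), np.float64(84.72518008532248))
0.021 (np.float64(346.8574437859607), np.float64(87.91370858752808))
0.021 (np.float64(335.90060363192373), np.float64(77.04515816510781))
4.7 0.06558409694986045 [0.51407594 0.01958245 0.02506993] [-1.25258805  0.18090133 -3.30535943]
(np.float64(267.96077887496966), np.float64(223.83813752043963))
(np.float64(233.43786807457508), np.float64(224.25865565938602))
```

View pics/c4.png

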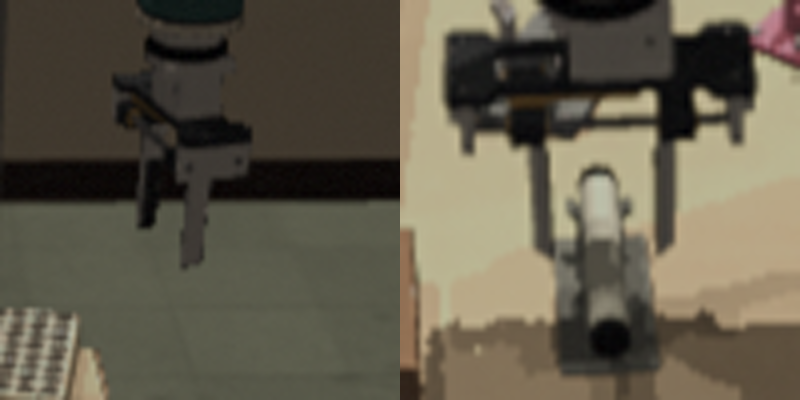

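The start picture shows the same 32 mm offset, with the tips at about (347,86) against a predicted (346,96), so the offset is constant along the tool. The fingers now straddle the tube, and I'll go down another 20 mm and close.

Request:
play_rows(
  moves=[
    {"ax":0,"ay":0,"az":0,"tx":0,"ty":0,"tz":0.01,"grip":-1},
    {"ax":0,"ay":0,"az":0,"tx":0,"ty":0,"tz":0.01,"grip":-1},
    {"ax":0,"ay":0,"az":0,"tx":0,"ty":0,"tz":0,"grip":1},
    {"ax":0,"ay":0,"az":0,"tx":0,"ty":0,"tz":0,"grip":1},
    {"ax":0,"ay":0,"az":0,"tx":0,"ty":0,"tz":0,"grip":1},
    {"ax":0,"ay":0,"az":0,"tx":0,"ty":0,"tz":0,"grip":1},
    {"ax":0,"ay":0,"az":0,"tx":0,"ty":0,"tz":0,"grip":1},
    {"ax":0,"ay":0,"az":0,"tx":0,"ty":0,"tz":0,"grip":1},
  ],
)

```text
t: 5.5
eef_pos: [0.5146, 0.0197, 0.0068]
ee_rot: [[-0.051, 0.999, 0.0], [0.999, 0.051, 0.0], [-0.0, 0.0, -1.0]]
wrist_force: [-0.4, -0.7, 0.4]
opening: 0.0401
grip_force: 0.0
```

Request:
play_rows(
  moves=[
    {"ax":0,"ay":0,"az":0,"tx":0,"ty":0,"tz":0,"grip":1},
    {"ax":0,"ay":0,"az":0,"tx":0,"ty":0,"tz":0,"grip":1},
    {"ax":0,"ay":0,"az":0,"tx":0,"ty":0,"tz":0,"grip":1},
  ],
)

```text
t: 5.8
eef_pos: [0.5158, 0.0199, 0.0071]
ee_rot: [[-0.051, 0.999, 0.002], [0.999, 0.051, 0.0], [0.0, 0.002, -1.0]]
wrist_force: [4.9, -1.0, 2.0]
opening: 0.0229
grip_force: 30.0
```

The tube is gripped, with a 23 mm opening and 30 N. I'll lift it and travel to above the clip.

Request:
play_rows(
  moves=[
    {"ax":0,"ay":0,"az":0,"tx":0,"ty":0,"tz":-0.01,"grip":1},
    {"ax":0,"ay":0,"az":0,"tx":0,"ty":0,"tz":-0.02,"grip":1},
    {"ax":0,"ay":0,"az":0,"tx":0,"ty":0,"tz":-0.03,"grip":1},
    {"ax":0,"ay":0,"az":0,"tx":0,"ty":0,"tz":-0.03,"grip":1},
    {"ax":0,"ay":0,"az":0,"tx":0,"ty":0,"tz":-0.025,"grip":1},
    {"ax":0,"ay":0,"az":0.063,"tx":-0.02,"ty":0.006,"tz":0,"grip":1},
    {"ax":0,"ay":0,"az":0.063,"tx":-0.035,"ty":0.01,"tz":0,"grip":1},
    {"ax":0,"ay":0,"az":0.063,"tx":-0.035,"ty":0.01,"tz":0,"grip":1},
  ],
)

```text
t: 6.6
eef_pos: [0.5385, -0.0722, 0.1217]
ee_rot: [[0.141, 0.99, -0.0], [0.99, -0.141, -0.0], [-0.0, -0.0, -1.0]]
wrist_force: [-0.3, 0.0, -0.9]
opening: 0.0231
grip_force: 30.0
```

Request:
play_rows(
  moves=[
    {"ax":0,"ay":0,"az":0.063,"tx":-0.035,"ty":0.011,"tz":0,"grip":1},
    {"ax":0,"ay":0,"az":0.063,"tx":-0.035,"ty":0.011,"tz":0,"grip":1},
    {"ax":0,"ay":0,"az":0.063,"tx":-0.035,"ty":0.011,"tz":0,"grip":1},
    {"ax":0,"ay":0,"az":0.063,"tx":-0.03,"ty":0.011,"tz":0,"grip":1},
    {"ax":0,"ay":0,"az":0,"tx":-0.015,"ty":0.005,"tz":0,"grip":1},
    {"ax":0,"ay":0,"az":0,"tx":0,"ty":0,"tz":0,"grip":1},
  ],
)

```text
t: 7.2
eef_pos: [0.5488, -0.2302, 0.1212]
ee_rot: [[0.383, 0.924, -0.001], [0.924, -0.383, -0.0], [-0.0, -0.001, -1.0]]
wrist_force: [0.4, 0.7, -1.7]
opening: 0.023
grip_force: 30.0
```

```bash
python3 go.py .5486 -.2372 .06 67.7; python3 -c "
from h import *
s=ctrl.state();print(s['opening'],s['grip_force'],s['wrist_force'])"
```

```text
7.2 [ 0.54876267 -0.23015634  0.121189  ] [-9.59327285e-04 -1.05036291e-04 -9.99999534e-01]
shift [-0.00654065  0.0025987   0.06118987] az -0.0037538794245004113
0.022968940071954866 29.987015426158905 [ 0.41816552  0.72468033 -1.69248238]
```

Request:
play_rows(
  moves=[
    {"ax":0,"ay":0,"az":-0.004,"tx":-0.0065,"ty":0.0025,"tz":0.02,"grip":1},
    {"ax":0,"ay":0,"az":0,"tx":0,"ty":0,"tz":0.02,"grip":1},
    {"ax":0,"ay":0,"az":0,"tx":0,"ty":0,"tz":0.016,"grip":1},
    {"ax":0,"ay":0,"az":0,"tx":0,"ty":0,"tz":0,"grip":1},
  ],
)

```text
t: 7.6
eef_pos: [0.5483, -0.2331, 0.0637]
ee_rot: [[0.375, 0.927, -0.003], [0.927, -0.375, 0.002], [0.001, -0.003, -1.0]]
wrist_force: [0.4, -0.2, 0.1]
opening: 0.0231
grip_force: 30.0
```

```bash
python3 - <<'E'
from h import *
d=snap('side','s4'); t=snap('top','t4'); s=ctrl.state(); print(s['t'],s['eef_pos'],s['wrist_force'])
e=np.array(s['eef_pos']); X=np.array(s['ee_rot'])[:,0]; tc=e+[0,0,.038]
def crop(f,x0,y0,w,h,k,pts,D):
    a=cv2.imread(f'pics/{f}.png')[y0:y0+h,x0:x0+w]; c=cv2.resize(a,(w*k,h*k),interpolation=cv2.INTER_CUBIC)
    for p,col in pts:
        u,v=proj(D,p); cv2.circle(c,(int((u-x0+.5)*k),int((v-y0+.5)*k)),2,col,-1); print(f,u,v)
    return c
tips=[(tc+X*.08,(0,0,255)),(tc-X*.08,(0,0,255))]
A=crop('s4',205,125,66,80,6,tips,d); B=crop('t4',347,130,66,80,6,tips,t)
cv2.imwrite('pics/c5.png',np.hstack([A,B]))
E
```

```text
7.7 [ 0.54965863 -0.23391115  0.06594068] [ 0.11349989  0.81866653 -0.56469239]
s4 230.34442935706787 167.60984516230266
s4 249.35463303380982 144.14077338770184
t4 363.86533585346683 147.74998422663944
t4 418.69067347963454 170.93630766865877
```

View pics/c5.png

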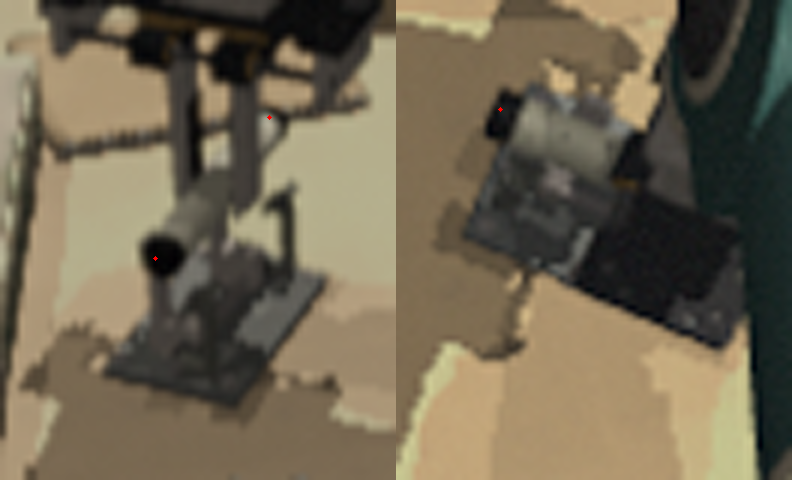

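The projected tube axis (red) matches the caps to within about 1 px in both views: (160,255) against (155,258) in the side crop, and (503,113) against (500,109) in the top crop. The tube is parallel to the clip and above its mouth. I'll lower it gently.

Request:
play_rows(
  moves=[
    {"ax":0,"ay":0,"az":0,"tx":-0.003,"ty":0.001,"tz":0,"grip":1},
    {"ax":0,"ay":0,"az":0,"tx":0,"ty":0,"tz":0.01,"grip":1},
    {"ax":0,"ay":0,"az":0,"tx":0,"ty":0,"tz":0.01,"grip":1},
    {"ax":0,"ay":0,"az":0,"tx":0,"ty":0,"tz":0.003,"grip":1},
    {"ax":0,"ay":0,"az":0,"tx":0,"ty":0,"tz":0,"grip":1},
  ],
)

```text
t: 8.2
eef_pos: [0.5487, -0.2376, 0.0418]
ee_rot: [[0.376, 0.926, -0.001], [0.926, -0.376, 0.001], [0.0, -0.001, -1.0]]
wrist_force: [0.3, -0.4, -0.8]
opening: 0.0233
grip_force: 30.0
```

Request:
play_rows(
  moves=[
    {"ax":0,"ay":0,"az":0,"tx":0,"ty":0,"tz":0.003,"grip":1},
    {"ax":0,"ay":0,"az":0,"tx":0,"ty":0,"tz":0,"grip":1},
  ],
)

```text
t: 8.4
eef_pos: [0.5491, -0.2377, 0.0395]
ee_rot: [[0.376, 0.926, -0.0], [0.926, -0.376, 0.0], [0.0, -0.0, -1.0]]
wrist_force: [-0.7, 0.4, -0.3]
opening: 0.0232
grip_force: 30.0
```

```bash
python3 go.py .5495 -.2372 .031 67.7; python3 -c "
from h import *
s=ctrl.state();print(s['wrist_force'],s['wrist_torque'])"
```

```text
8.4 [ 0.54914437 -0.23773518  0.03945429] [-1.80827349e-04  1.82385482e-04 -9.99999967e-01]
shift [0.00062882 0.00013005 0.00845432] az 0.003324670937313066
[-0.68188517  0.40243589 -0.33040905] [-0.03409231 -0.03025086 -0.04860884]
```

Request:
play_rows(
  moves=[
    {"ax":0,"ay":0,"az":0,"tx":0,"ty":0,"tz":0.003,"grip":1},
    {"ax":0,"ay":0,"az":0,"tx":0,"ty":0,"tz":0,"grip":1},
  ],
)

```text
t: 8.6
eef_pos: [0.549, -0.2378, 0.0364]
ee_rot: [[0.377, 0.926, -0.0], [0.926, -0.377, 0.0], [0.0, -0.0, -1.0]]
wrist_force: [0.6, -0.4, -1.6]
opening: 0.0234
grip_force: 30.0
```

Request:
play_rows(
  moves=[
    {"ax":0,"ay":0,"az":0,"tx":0,"ty":0,"tz":0.002,"grip":1},
    {"ax":0,"ay":0,"az":0,"tx":0,"ty":0,"tz":0,"grip":1},
  ],
)

```text
t: 8.8
eef_pos: [0.5491, -0.2378, 0.0345]
ee_rot: [[0.377, 0.926, -0.0], [0.926, -0.377, 0.0], [0.0, -0.0, -1.0]]
wrist_force: [-1.7, 0.5, -1.9]
opening: 0.023
grip_force: 30.0
```

Request:
play_rows(
  moves=[
    {"ax":0,"ay":0,"az":0,"tx":0,"ty":0,"tz":0.002,"grip":1},
    {"ax":0,"ay":0,"az":0,"tx":0,"ty":0,"tz":0,"grip":1},
  ],
)

```text
t: 9.0
eef_pos: [0.5497, -0.238, 0.0328]
ee_rot: [[0.377, 0.926, 0.001], [0.926, -0.377, -0.0], [0.0, 0.001, -1.0]]
wrist_force: [2.3, -0.4, 1.9]
opening: 0.0231
grip_force: 30.0
```

```bash
python3 - <<'E'
from h import *
d=snap('side','s5');s=ctrl.state(); print(s['t'],s['eef_pos'],s['wrist_force'],s['wrist_torque'])
a=cv2.imread('pics/s5.png')[125:205,205:285]
cv2.imwrite('pics/c6.png',cv2.resize(a,(560,560),interpolation=cv2.INTER_CUBIC))
E
```

```text
9.05 [ 0.54968304 -0.23799775  0.0328556 ] [ 2.80967376 -0.4730985   0.65919624] [-0.25020583 -0.76165116 -0.0795138 ]
```

View pics/c6.png

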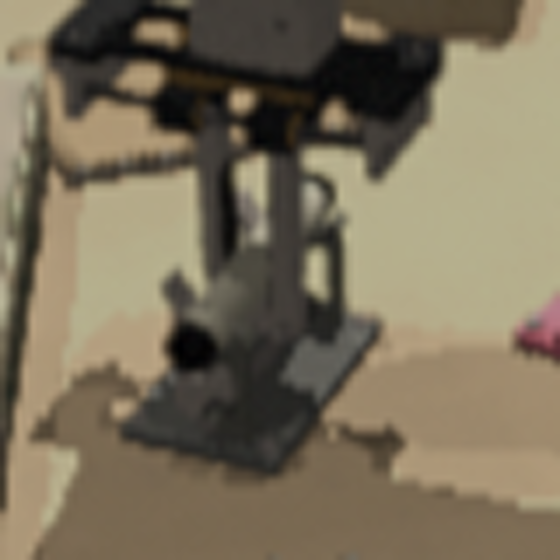

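The cap at (190,345) sits between the wall tip (180,285) and the jaw, and a side force of about 2.8 N shows light contact with the jaw lip. I'll go 1.5 mm lower and let go.

Request:
play_rows(
  moves=[
    {"ax":0,"ay":0,"az":0,"tx":0,"ty":0,"tz":0.0015,"grip":1},
    {"ax":0,"ay":0,"az":0,"tx":0,"ty":0,"tz":0,"grip":1},
    {"ax":0,"ay":0,"az":0,"tx":0,"ty":0,"tz":0,"grip":0},
    {"ax":0,"ay":0,"az":0,"tx":0,"ty":0,"tz":0,"grip":-0.3},
    {"ax":0,"ay":0,"az":0,"tx":0,"ty":0,"tz":0,"grip":-0.3},
    {"ax":0,"ay":0,"az":0,"tx":0,"ty":0,"tz":0,"grip":-0.3},
    {"ax":0,"ay":0,"az":0,"tx":0,"ty":0,"tz":0,"grip":-0.3},
    {"ax":0,"ay":0,"az":0,"tx":0,"ty":0,"tz":0,"grip":-0.3},
  ],
)

```text
t: 9.85
eef_pos: [0.5491, -0.2378, 0.0311]
ee_rot: [[0.376, 0.926, -0.0], [0.926, -0.376, 0.0], [0.0, -0.0, -1.0]]
wrist_force: [-0.7, 0.7, 0.0]
opening: 0.0611
grip_force: 0.0
```

Request:
play_rows(
  moves=[
    {"ax":0,"ay":0,"az":0,"tx":0,"ty":0,"tz":-0.01,"grip":-0.3},
    {"ax":0,"ay":0,"az":0,"tx":0,"ty":0,"tz":-0.02,"grip":-0.3},
    {"ax":0,"ay":0,"az":0,"tx":0,"ty":0,"tz":-0.03,"grip":-0.3},
    {"ax":0,"ay":0,"az":0,"tx":0,"ty":0,"tz":-0.01,"grip":1},
    {"ax":0,"ay":0,"az":0,"tx":0,"ty":0,"tz":0,"grip":1},
    {"ax":0,"ay":0,"az":0,"tx":0,"ty":0,"tz":0,"grip":1},
    {"ax":0,"ay":0,"az":0,"tx":0,"ty":0,"tz":0,"grip":1},
    {"ax":0,"ay":0,"az":0,"tx":0,"ty":0,"tz":0,"grip":1},
  ],
)

```text
t: 10.65
eef_pos: [0.5487, -0.2376, 0.1002]
ee_rot: [[0.376, 0.926, -0.001], [0.926, -0.376, 0.001], [0.0, -0.002, -1.0]]
wrist_force: [0.1, -0.4, 0.1]
opening: 0.0248
grip_force: 0.0
```

Request:
play_rows(
  moves=[
    {"ax":0,"ay":0,"az":0,"tx":0,"ty":0,"tz":0,"grip":1},
    {"ax":0,"ay":0,"az":0,"tx":0,"ty":0,"tz":0,"grip":1},
    {"ax":0,"ay":0,"az":0,"tx":0,"ty":0,"tz":0,"grip":1},
    {"ax":0,"ay":0,"az":0,"tx":0,"ty":0,"tz":0,"grip":1},
    {"ax":0,"ay":0,"az":0,"tx":0,"ty":0,"tz":0,"grip":1},
  ],
)

```text
t: 11.15
eef_pos: [0.5492, -0.2378, 0.1011]
ee_rot: [[0.376, 0.926, -0.0], [0.926, -0.376, 0.0], [0.0, -0.0, -1.0]]
wrist_force: [-0.3, -0.1, 0.1]
opening: 0.0003
grip_force: 0.0
```

```bash
python3 - <<'E'
from h import *
d=snap('side','s6');t=snap('top','t6');s=ctrl.state(); print(s['t'],s['eef_pos'],s['wrist_force'],s['opening'])
r=lambda c:cv2.resize(c,(400,400),interpolation=cv2.INTER_CUBIC)
cv2.imwrite('pics/c7.png',np.hstack([r(cv2.imread('pics/s6.png')[125:205,205:285]),r(cv2.imread('pics/t6.png')[130:210,340:420])]))
X=np.array([.377,.926,0]);c=np.array([.5504,-.238,.069])
for D in(d,t):
  for k in(.08,-.08): print(proj(D,c+k*X))
E
```

```text
11.25 [ 0.54917892 -0.237847    0.10116084] [-0.32123066  0.4084894   0.20151823] 0.0004612457723916052
(np.float64(230.63059217818923), np.float64(175.83949715413038))
(np.float64(249.41408991737785), np.float64(152.14605922412227))
(np.float64(363.1409381726595), np.float64(150.2530164824986))
(np.float64(416.4602469763055), np.float64(172.9134699031556))
```

View pics/c7.png

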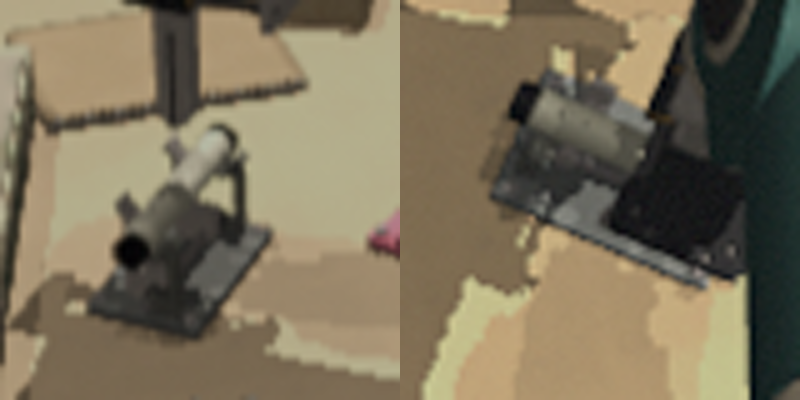

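The tube lies level in the mouth: its near cap is at (231,175), where a laid axis at 69 mm predicts (231,176). The fingers are closed above it, so I'll push down with the force watched.

Request:
play_rows(
  moves=[
    {"ax":0,"ay":0,"az":0,"tx":0,"ty":0.002,"tz":0.01,"grip":1},
    {"ax":0,"ay":0,"az":0,"tx":0,"ty":0,"tz":0.015,"grip":1},
    {"ax":0,"ay":0,"az":0,"tx":0,"ty":0,"tz":0.01,"grip":1},
    {"ax":0,"ay":0,"az":0,"tx":0,"ty":0,"tz":0.003,"grip":1},
    {"ax":0,"ay":0,"az":0,"tx":0,"ty":0,"tz":0,"grip":1},
  ],
)

```text
t: 11.75
eef_pos: [0.5506, -0.2383, 0.0623]
ee_rot: [[0.376, 0.926, -0.001], [0.926, -0.376, 0.001], [0.0, -0.001, -1.0]]
wrist_force: [0.7, 0.8, 0.5]
opening: 0.0009
grip_force: 0.0
```

Request:
play_rows(
  moves=[
    {"ax":0,"ay":0,"az":0,"tx":0,"ty":0,"tz":0.003,"grip":1},
    {"ax":0,"ay":0,"az":0,"tx":0,"ty":0,"tz":0.003,"grip":1},
  ],
)

```text
t: 11.95
eef_pos: [0.5513, -0.2387, 0.0574]
ee_rot: [[0.377, 0.926, 0.001], [0.926, -0.377, -0.0], [-0.0, 0.001, -1.0]]
wrist_force: [0.0, -0.7, 3.5]
opening: 0.0009
grip_force: 1.6
```

Contact came at an eef z of about 0.058. I'll keep pushing.

Request:
play_rows(
  moves=[
    {"ax":0,"ay":0,"az":0,"tx":0,"ty":0,"tz":0.002,"grip":1},
    {"ax":0,"ay":0,"az":0,"tx":0,"ty":0,"tz":0.002,"grip":1},
  ],
)

```text
t: 12.15
eef_pos: [0.5524, -0.2391, 0.0544]
ee_rot: [[0.377, 0.926, 0.003], [0.926, -0.377, -0.001], [-0.0, 0.003, -1.0]]
wrist_force: [0.7, -1.9, 12.4]
opening: 0.0004
grip_force: 6.5
```

Request:
play_rows(
  moves=[
    {"ax":0,"ay":0,"az":0,"tx":0,"ty":0,"tz":0.002,"grip":1},
    {"ax":0,"ay":0,"az":0,"tx":0,"ty":0,"tz":0.002,"grip":1},
  ],
)

```text
t: 12.35
eef_pos: [0.5523, -0.2391, 0.0503]
ee_rot: [[0.377, 0.926, 0.003], [0.926, -0.377, -0.001], [-0.0, 0.003, -1.0]]
wrist_force: [0.9, 0.4, 10.4]
opening: 0.0005
grip_force: 5.0
```

Request:
play_rows(
  moves=[
    {"ax":0,"ay":0,"az":0,"tx":0,"ty":0,"tz":0.002,"grip":1},
    {"ax":0,"ay":0,"az":0,"tx":0,"ty":0,"tz":0.002,"grip":1},
  ],
)

```text
t: 12.55
eef_pos: [0.5521, -0.239, 0.0461]
ee_rot: [[0.377, 0.926, 0.002], [0.926, -0.377, -0.001], [0.0, 0.002, -1.0]]
wrist_force: [1.4, -0.8, 5.8]
opening: 0.0002
grip_force: 3.4
```

Request:
play_rows(
  moves=[
    {"ax":0,"ay":0,"az":0,"tx":0,"ty":0,"tz":0.002,"grip":1},
    {"ax":0,"ay":0,"az":0,"tx":0,"ty":0,"tz":0.002,"grip":1},
    {"ax":0,"ay":0,"az":0,"tx":0,"ty":0,"tz":0.002,"grip":1},
  ],
)

```text
t: 12.85
eef_pos: [0.551, -0.2386, 0.039]
ee_rot: [[0.377, 0.926, -0.0], [0.926, -0.377, 0.0], [-0.0, -0.0, -1.0]]
wrist_force: [-0.5, -0.4, 0.4]
opening: 0.0005
grip_force: 0.0
```

Request:
play_rows(
  moves=[
    {"ax":0,"ay":0,"az":0,"tx":0,"ty":0,"tz":0.002,"grip":1},
    {"ax":0,"ay":0,"az":0,"tx":0,"ty":0,"tz":0.002,"grip":1},
  ],
)

```text
t: 13.05
eef_pos: [0.5514, -0.2385, 0.0352]
ee_rot: [[0.376, 0.926, 0.001], [0.926, -0.376, -0.0], [0.0, 0.001, -1.0]]
wrist_force: [-0.3, -0.1, -0.3]
opening: 0.0005
grip_force: 0.0
```

Request:
play_rows(
  moves=[
    {"ax":0,"ay":0,"az":0,"tx":0,"ty":0,"tz":0.002,"grip":1},
    {"ax":0,"ay":0,"az":0,"tx":0,"ty":0,"tz":0,"grip":1},
  ],
)

```text
t: 13.25
eef_pos: [0.5518, -0.2388, 0.0344]
ee_rot: [[0.376, 0.926, 0.001], [0.926, -0.376, -0.001], [-0.0, 0.002, -1.0]]
wrist_force: [-3.5, 2.0, 20.7]
opening: 0.0003
grip_force: 10.5
```

The resistance vanished as the jaw snapped past, then a firm stop came 23 mm below first contact (69 to 46 mm), so the tube is home. I'll retreat and check numerically.

Request:
play_rows(
  moves=[
    {"ax":0,"ay":0,"az":0,"tx":0,"ty":0,"tz":-0.01,"grip":1},
    {"ax":0,"ay":0,"az":0,"tx":0,"ty":0,"tz":-0.04,"grip":1},
    {"ax":0,"ay":0,"az":0,"tx":0,"ty":0,"tz":-0.04,"grip":1},
    {"ax":0,"ay":0,"az":0,"tx":0,"ty":0,"tz":-0.04,"grip":1},
    {"ax":0,"ay":0,"az":0,"tx":-0.04,"ty":-0.02,"tz":-0.03,"grip":1},
    {"ax":0,"ay":0,"az":0,"tx":-0.04,"ty":-0.02,"tz":0,"grip":1},
    {"ax":0,"ay":0,"az":0,"tx":-0.04,"ty":-0.02,"tz":0,"grip":1},
    {"ax":0,"ay":0,"az":0,"tx":-0.04,"ty":-0.02,"tz":0,"grip":1},
  ],
)

```text
t: 14.05
eef_pos: [0.4174, -0.3555, 0.1913]
ee_rot: [[0.376, 0.926, -0.0], [0.926, -0.376, -0.0], [-0.0, -0.0, -1.0]]
wrist_force: [-0.2, -1.3, 0.1]
opening: 0.0006
grip_force: 0.0
```

```bash
python3 - <<'E'
from h import *
d=snap('side','s7');s=ctrl.state(); print(s['t'],s['eef_pos'],s['wrist_force'])
X=np.array([.377,.926,0])
for z in(.046,.069): print(z,[proj(d,np.array([.5504,-.238,z])+k*X) for k in(.08,-.08)])
for f,(x0,y0,w,h) in(('s6',(218,160,26,32)),('s7',(218,160,26,32)),('side0',(240,280,24,30))):
    g=cv2.imread(f'pics/{f}.png').max(2)[y0:y0+h,x0:x0+w]
    n,l,st,c=cv2.connectedComponentsWithStats((g<45).astype('uint8'))
    print(f,[(st[i,4],(c[i]+[x0,y0]).round(1)) for i in range(1,n) if st[i,4]>8])
E
```

```text
14.1 [ 0.41155819 -0.36113064  0.19096472] [-5.03711927 -8.12285457  1.57821824]
0.046 [(np.float64(230.95201428158128), np.float64(181.58083297305535)), (np.float64(249.55926171804447), np.float64(157.6904963527976))]
0.069 [(np.float64(230.63059217818923), np.float64(175.83949715413038)), (np.float64(249.41408991737785), np.float64(152.14605922412227))]
s6 [(np.int32(37), array([231.2, 175. ])), (np.int32(96), array([238.9, 183. ]))]
s7 [(np.int32(113), array([235.7, 182.7]))]
side0 [(np.int32(160), array([249.5, 292.9]))]
```

```bash
python3 - <<'E'
from h import *
for f in('s6','s7'):
    for th in(25,32,38):
        x0,y0,w,h=222,165,40,30
        g=cv2.imread(f'pics/{f}.png').max(2)[y0:y0+h,x0:x0+w]
        n,l,st,c=cv2.connectedComponentsWithStats((g<th).astype('uint8'))
        print(f,th,[(st[i,4],(c[i]+[x0,y0]).round(1)) for i in range(1,n) if st[i,4]>5])
t=cams.get_image('top');im=t['image'].astype(int)[140:190,350:425]
m=((im.min(2)>150)&(im.max(2)-im.min(2)<45)).astype('uint8')
n,l,st,c=cv2.connectedComponentsWithStats(m)
for i in range(1,n):
    if st[i,4]>30:
        ys,xs=np.where(l==i); r=cv2.minAreaRect(np.c_[xs+350,ys+140].astype('f4')); print(st[i,4],r, [ray(t,*r[0],z)[:2].round(4) for z in(.046,.069)])
s=ctrl.state();print(s['t'],s['wrist_force'],s['joint_velocities'].round(1))
E
```

```text
s6 25 [(np.int32(25), array([231.2, 174.9]))]
s6 32 [(np.int32(28), array([231.3, 174.9]))]
s6 38 [(np.int32(12), array([250.3, 170.1])), (np.int32(32), array([231.3, 175.2])), (np.int32(16), array([240.7, 182.7]))]
s7 25 [(np.int32(25), array([231.4, 181.2]))]
s7 32 [(np.int32(33), array([231.6, 181.3]))]
s7 38 [(np.int32(10), array([250.2, 169.3])), (np.int32(7), array([240.3, 179.1])), (np.int32(39), array([232.1, 181.6]))]
197 ((386.6198425292969, 161.23631286621094), (45.18727493286133, 4.55183219909668), 24.443954467773438) [array([ 0.5557, -0.2345]), array([ 0.5511, -0.2293])]
14.15 [1.43732842 1.69597825 0.59554798] [-3.8  1.  -3.9 -1.2 -0.2 -0.  -4.9]
```

```bash
python3 - <<'E'
from h import *
t=snap('top','t8');im=cv2.cvtColor(t['image'],cv2.COLOR_RGB2GRAY).astype('f4')
a0=cv2.cvtColor(cv2.imread('pics/t4.png'),cv2.COLOR_BGR2GRAY)
X=np.array([.377,.926,0])
s=np.arange(-.096,.0961,.004)
def prof(c,X,img):
    uv=np.array([proj(t,c+k*X) for k in s],'f4'); return cv2.remap(img,uv[:,:1].copy(),uv[:,1:].copy(),cv2.INTER_LINEAR).ravel().astype(int)
p=prof(np.array([.552,-.2385,.05]),X,im)
print('now',list(zip((s*1000).astype(int),p)))
i0=cv2.cvtColor(cv2.imread('pics/top0.png'),cv2.COLOR_BGR2GRAY).astype('f4')
print('cradle',list(zip((s*1000).astype(int),prof(np.array([.5143,.0199,.049]),np.array([-.052,.9986,0]),i0))))
st=ctrl.state();print(st['t'],st['wrist_force'])
E
```

```text
now [(np.int64(-96), np.int64(163)), (np.int64(-92), np.int64(163)), (np.int64(-88), np.int64(165)), (np.int64(-83), np.int64(166)), (np.int64(-79), np.int64(155)), (np.int64(-75), np.int64(56)), (np.int64(-71), np.int64(16)), (np.int64(-67), np.int64(30)), (np.int64(-63), np.int64(100)), (np.int64(-59), np.int64(116)), (np.int64(-55), np.int64(122)), (np.int64(-51), np.int64(174)), (np.int64(-47), np.int64(178)), (np.int64(-43), np.int64(177)), (np.int64(-39), np.int64(177)), (np.int64(-35), np.int64(178)), (np.int64(-31), np.int64(177)), (np.int64(-27), np.int64(178)), (np.int64(-23), np.int64(177)), (np.int64(-19), np.int64(176)), (np.int64(-15), np.int64(178)), (np.int64(-11), np.int64(178)), (np.int64(-7), np.int64(177)), (np.int64(-3), np.int64(178)), (np.int64(0), np.int64(178)), (np.int64(4), np.int64(178)), (np.int64(8), np.int64(178)), (np.int64(12), np.int64(177)), (np.int64(16), np.int64(177)), (np.int64(20), np.int64(178)), (np.int64(24), np.int64(177)), (np.int64(28), np.int64(178)), (np.int64(32), np.int64(179)), (np.int64(36), np.int64(178)), (np.int64(40), np.int64(1
[... 1317 characters left out ...]
nt64(170)), (np.int64(16), np.int64(170)), (np.int64(20), np.int64(171)), (np.int64(24), np.int64(171)), (np.int64(28), np.int64(171)), (np.int64(32), np.int64(169)), (np.int64(36), np.int64(170)), (np.int64(40), np.int64(169)), (np.int64(44), np.int64(170)), (np.int64(48), np.int64(169)), (np.int64(52), np.int64(170)), (np.int64(56), np.int64(170)), (np.int64(60), np.int64(171)), (np.int64(64), np.int64(170)), (np.int64(68), np.int64(175)), (np.int64(72), np.int64(94)), (np.int64(76), np.int64(35)), (np.int64(80), np.int64(37)), (np.int64(84), np.int64(67)), (np.int64(88), np.int64(94)), (np.int64(92), np.int64(107)), (np.int64(96), np.int64(155))]
14.2 [ 1.16247337  0.8385189  -0.58661465]
```

The near cap is at (231.4,181.2), where a seated tube predicts (231.0,181.6). The two views average out to centred within about 2–4 mm, and the arm is clear, so I'll hand it in.

```bash
python3 -c "
from bench import ctrl
print(ctrl.finish_job())"
```

```text
the job is handed in; nothing more can be done
None
```

The tube is in the empty clip, laid in the mouth, released and pushed 23 mm down until it stopped firmly; the cap's position in the image fits a seated tube, the jaw closing was inferred from the drop in force, and I handed the job in at about 14 s with the arm clear and the other clip untouched.

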